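# Reverse the row of dopped stones into the polishing rack

## Task

Move the four stones on their holders, one at a time, from the pale cutting rack into the black polishing rack, one to a pocket and in reverse order: the stone that starts in the pocket at the pale rack's white end goes into the pocket farthest from the black rack's white end, and so on, until the stone farthest from the pale rack's white end stands at the black rack's white end. Stand each one upright on the floor of its pocket without dropping or tipping any over, and leave them all standing, released and still. The coloured cards that stay in the pale rack show where each stone stood.

Things in the scene. Friction and masses are not known exactly. Their poses are not given: they have to be found in the camera images.
- dop_blue: loose upright holder with a rounded blue stone, 60 to 105 g: brass foot 32 mm wide, 8 mm high; wooden shank 26 mm wide, 8 to 64 mm above the underside (grip it here from above); stone at most 26 mm wide on top, 64 to 84 mm up. Origin: centre of the underside, z up. Round: yaw is meaningless. Starts in a random pocket of the pale rack
- dop_green: loose upright holder with a flat-topped green stone, 60 to 105 g: brass foot 32 mm wide, 8 mm high; wooden shank 26 mm wide, 8 to 64 mm above the underside (grip it here from above); stone at most 26 mm wide on top, 64 to 84 mm up. Origin: centre of the underside, z up. Round: yaw is meaningless. Starts in a random pocket of the pale rack
- dop_violet: loose upright holder with a pointed violet stone, 60 to 105 g: brass foot 32 mm wide, 8 mm high; wooden shank 26 mm wide, 8 to 64 mm above the underside (grip it here from above); stone at most 26 mm wide on top, 64 to 84 mm up. Origin: centre of the underside, z up. Round: yaw is meaningless. Starts in a random pocket of the pale rack
- dop_yellow: loose upright holder with a wide-waisted yellow stone, 60 to 105 g: brass foot 32 mm wide, 8 mm high; wooden shank 26 mm wide, 8 to 64 mm above the underside (grip it here from above); stone at most 26 mm wide on top, 64 to 84 mm up. Origin: centre of the underside, z up. Round: yaw is meaningless. Starts in a random pocket of the pale rack
- card_blue: blue card fixed in the pale rack's pocket where the blue stone starts, and staying there: 46 x 46 mm, 2 mm thick, on the pocket's floor, with a blue tab over the rack's long wall. Origin: centre of its underside, at the pocket's centre; axes parallel to the rack's
- card_green: green card fixed in the pale rack's pocket where the green stone starts, and staying there: 46 x 46 mm, 2 mm thick, on the pocket's floor, with a green tab over the rack's long wall. Origin: centre of its underside, at the pocket's centre; axes parallel to the rack's
- card_violet: violet card fixed in the pale rack's pocket where the violet stone starts, and staying there: 46 x 46 mm, 2 mm thick, on the pocket's floor, with a violet tab over the rack's long wall. Origin: centre of its underside, at the pocket's centre; axes parallel to the rack's
- card_yellow: yellow card fixed in the pale rack's pocket where the yellow stone starts, and staying there: 46 x 46 mm, 2 mm thick, on the pocket's floor, with a yellow tab over the rack's long wall. Origin: centre of its underside, at the pocket's centre; axes parallel to the rack's
- cut_rack: pale wooden rack, full at the start: fixed tray 64 mm wide (x), 238 long (y), plus a 14 mm white block on its +y end. Four pockets in a row, 52 mm square inside, centres at x = 0, y = -87, -29, 29, 87 mm (87 is next to the white end). Floor 6 mm above the table, walls 6 mm thick, up to 22 mm. Origin: centre of the underside (without the block), z up. Any yaw
- polish_rack: black rack with grey pocket floors, empty at the start: fixed tray 64 mm wide (x), 238 long (y), plus a 14 mm white block on its +y end. Four pockets in a row, 52 mm square inside, centres at x = 0, y = -87, -29, 29, 87 mm (87 is next to the white end). Floor 6 mm above the table, walls 6 mm thick, up to 22 mm. Origin: centre of the underside (without the block), z up. Any yaw
Not all that is in view belongs to the job. What is shaped like the dop_violet but pink is not meant. Leave any red look-alike of the dop_blue alone.

How it is judged:
At the end, for the whole second after the job is handed in: Each holder stands in the black rack's pocket that reverses its starting place (its card's): within 14 mm of the pocket's centre in rack x and y, underside 2 to 11 mm above the rack's underside, upright within 0.12 rad, slower than 0.02 m/s, not touched by the fingers (((y of card_blue in the frame of cut_rack between -0.107 and -0.067 m and y of dop_blue in the frame of polish_rack between 0.073 and 0.101 m) or (y of card_blue in the frame of cut_rack between -0.049 and -0.009 m and y of dop_blue in the frame of polish_rack between 0.015 and 0.043 m) or (y of card_blue in the frame of cut_rack between 0.009 and 0.049 m and y of dop_blue in the frame of polish_rack between -0.043 and -0.015 m) or (y of card_blue in the frame of cut_rack between 0.067 and 0.107 m and y of dop_blue in the frame of polish_rack between -0.101 and -0.073 m)) and x of dop_blue in the frame of polish_rack between -0.014 and 0.014 m and z of dop_blue in the frame of polish_rack between 0.002 and 0.011 m and angle between each of dop_blue, dop_green, dop_violet, dop_yellow's own z axis and vertical below 0.12 rad and linear speed of each of dop_blue, dop_green, dop_violet, dop_yellow below 0.02 m/s and contact force between the fingers and dop_blue below 0.1 N and ((y of card_green in the frame of cut_rack between -0.107 and -0.067 m and y of dop_green in the frame of polish_rack between 0.073 and 0.101 m) or (y of card_green in the frame of cut_rack between -0.049 and -0.009 m and y of dop_green in the frame of polish_rack between 0.015 and 0.043 m) or (y of card_green in the frame of cut_rack between 0.009 and 0.049 m and y of dop_green in the frame of polish_rack between -0.043 and -0.015 m) or (y of card_green in the frame of cut_rack between 0.067 and 0.107 m and y of dop_green in the frame of polish_rack between -0.101 and -0.073 m)) and x of dop_green in the frame of polish_rack between -0.014 and 0.014 m and z of dop_green in the frame of polish_rack between 0.002 and 0.011 m and contact force between the fingers and dop_green below 0.1 N and ((y of card_violet in the frame of cut_rack between -0.107 and -0.067 m and y of dop_violet in the frame of polish_rack between 0.073 and 0.101 m) or (y of card_violet in the frame of cut_rack between -0.049 and -0.009 m and y of dop_violet in the frame of polish_rack between 0.015 and 0.043 m) or (y of card_violet in the frame of cut_rack between 0.009 and 0.049 m and y of dop_violet in the frame of polish_rack between -0.043 and -0.015 m) or (y of card_violet in the frame of cut_rack between 0.067 and 0.107 m and y of dop_violet in the frame of polish_rack between -0.101 and -0.073 m)) and x of dop_violet in the frame of polish_rack between -0.014 and 0.014 m and z of dop_violet in the frame of polish_rack between 0.002 and 0.011 m and contact force between the fingers and dop_violet below 0.1 N and ((y of card_yellow in the frame of cut_rack between -0.107 and -0.067 m and y of dop_yellow in the frame of polish_rack between 0.073 and 0.101 m) or (y of card_yellow in the frame of cut_rack between -0.049 and -0.009 m and y of dop_yellow in the frame of polish_rack between 0.015 and 0.043 m) or (y of card_yellow in the frame of cut_rack between 0.009 and 0.049 m and y of dop_yellow in the frame of polish_rack between -0.043 and -0.015 m) or (y of card_yellow in the frame of cut_rack between 0.067 and 0.107 m and y of dop_yellow in the frame of polish_rack between -0.101 and -0.073 m)) and x of dop_yellow in the frame of polish_rack between -0.014 and 0.014 m and z of dop_yellow in the frame of polish_rack between 0.002 and 0.011 m and contact force between the fingers and dop_yellow below 0.1 N).
It fails at once if a stone's holder is tipped over (more than 0.7 rad) (angle between any of dop_blue, dop_green, dop_violet, dop_yellow's own z axis and vertical above 0.7 rad).
It fails at once if a stone is dropped (falls free of the fingers, faster than 0.7 m/s) ((linear speed of dop_blue above 0.7 m/s and contact force between the fingers and dop_blue below 0.05 N) or (linear speed of dop_green above 0.7 m/s and contact force between the fingers and dop_green below 0.05 N) or (linear speed of dop_violet above 0.7 m/s and contact force between the fingers and dop_violet below 0.05 N) or (linear speed of dop_yellow above 0.7 m/s and contact force between the fingers and dop_yellow below 0.05 N)).
It also fails if it takes over 102 s, if anything falls off the work surface, if the arm or the gripper's body presses on something with over 40 N, if the wrist force passes 120 N, or if a joint passes its speed limit or range.

## Robot

A 7-joint arm with a two-finger parallel gripper is mounted at the origin on the work surface. World frame = base frame: x ahead of the robot, y to its left, z up, the work surface at z = 0. Lengths are in m, angles in rad, forces in N, time in s.
With the tool pointing down it reaches from about 0.425 to 0.975 m from the base axis. Payload 16.7 kg.
Tool frame: the origin (TCP) lies between the finger pads; the fingertips stand 14 mm ahead of it and the grasp point (between the pads) lies 5 mm behind it; z points along the fingers, y is the direction in which the jaws open and shut (so a half turn about z gives the same grasp; the last joint's range is limited). The gripper opens to 85 mm and grips with 20 to 120 N. Pads are 22 mm wide; open, the fingers measure 114 mm over their backs; the gripper's body (76 mm by 85 mm) begins 54 mm behind the grasp point. The pads swing forward as they close: fully open they stand 13 mm farther back than shut.
Start: joints at [-1.308, 0.426, 0.074, 1.606, -0.034, 1.111, -0.067], TCP at [0.271, 0.618, 0.245] pointing down, gripper open.
Joint ranges: [-2.85, 2.85], [-0.5, 2.14], [-1.23, 1.37], [0.21, 2.46], [-1.02, 4.16], [0.16, 2.05], [-2.73, 2.73]. Speed limits (rad/s): [1.89, 1.89, 2.39, 2.39, 3.01, 3.01, 3.01].

## Interface

Orientations are given as a 3x3 rotation matrix whose columns are the frame's x, y, z axes.
In Python, from cell import arm, optics gives the robot as it stands. The module is installed in compiled form; this text tells all that it offers.
- The arm moves only by the shell command python3 -m pendant 'ROWS' [OPENING]. ROWS is a JSON object of lists of equal length, an entry for each row: "linear": the shift along the world's x, y, z in units of 0.03 m (1.0 is 0.03 m), a list of three; "twist": the turn about the world's z in units of 5 degrees (1.0 is 5 degrees). A call has 1 to 10 rows; each row shifts and turns the pose as measured when the row begins; what a row does not reach is not made up. A row lasts 1/12 s, in which the tool goes at most 41.7 mm and 7.16 degrees, less where a joint would pass 70% of its speed; a pose out of reach is approached as far as the arm can. A call with a number of a shift or a turn outside -1 to 1 is refused whole. A call with a gripper value outside its range is refused whole. OPENING is the finger opening in mm, from 0 to 85.4, set as the call begins (- or left out, the last holds). The fingers move at their own pace and stop on an object; the grip force is fixed at half the most. Time passes only in rows, so rows that do not move let the fingers close. It gives the time, the measured TCP pose, the force and the opening at its end, in the units of the state.
- arm.observe(): the state, without advancing time (a new reading comes with each control period).
- optics.grab_frame(name): name is "scene" or "top" or "wrist"; returns (picture, depth): 384x512x3 uint8, red, green, blue; 384x512 float32, m along the optical axis (not along the pixel's ray), 0 where there is no reading.
- optics.camera_params(name): a dict with "K" (3x3 intrinsics, pixels), "rvec" (rotation vector, rad) and "tvec" (3), from world to camera coordinates, as OpenCV has them; the wrist camera has in their place "mount" (4x4, takes a point from camera to tool coordinates, whose origin is the TCP and whose axes are the flange's). Camera axes: x right, y down, z forward; pixel columns grow to the right and rows downward; lengths in m; the calibration is good to about 2 mm. A picture is of the moment at which its call begins: read the wrist's pose just before it. camera_params takes no time and is no camera call.
- arm.sign_off(): hands the job in, once; it reports no verdict.
The state is a dict: "time": time; "qpos": joint angles; "qvel": joint speeds; "tau": joint torques, N m; "ee_pos": TCP position; "tcp_rot": TCP orientation; "contact_force": force on the tool from outside, world axes, zero at the start; "moment": the same for the moment, N m; "finger_gap": finger opening in m.
Only numpy, scipy, OpenCV 4.12 (cv2) and the standard library are available. Lean on these libraries where they do the work, as an engineer would, in place of code of your own. Each camera call takes 0.05 s, during which the arm holds its last target. There are 200 camera calls.

## Working session

There is one attempt and no reset: what is moved stays moved. The work goes in short steps, Python scripts to look and compute and a shell command to move; the robot and the scene stay as the last step left them, time stands still between calls to the robot, and variables do not carry over. Pictures are saved under pics/ and viewed, about 12 in all and at most 16, crops included, and the job is handed in when it is done.

```bash
mkdir -p pics; cat > h.py <<'E'
from cell import arm, optics
import numpy as np, cv2, sys
def snap(n,f):
    s=arm.observe(); p,d=optics.grab_frame(n); cv2.imwrite(f'pics/{f}.png',p[:,:,::-1]); np.savez(f'pics/{f}.npz',p=p,d=d,pos=s['ee_pos'],rot=s['tcp_rot']); return p,d
def world(n,f,pts,z=None):
    """pixels -> world; by depth, or by the plane z"""
    c=optics.camera_params(n); K=np.array(c['K']); D=np.load(f'pics/{f}.npz'); out=[]
    if 'mount' in c:
        M=np.array(c['mount']); R=D['rot']@M[:3,:3]; o=D['rot']@M[:3,3]+D['pos']
    else:
        R=cv2.Rodrigues(np.array(c['rvec'],float))[0].T; o=-R@np.array(c['tvec']).ravel()
    for u,v in pts:
        r=R@np.linalg.solve(K,[u,v,1.])
        t=D['d'][int(round(v)),int(round(u))] if z is None else (z-o[2])/r[2]
        out.append(o+t*r)
    return np.array(out)
E
python3 - <<'E'
from h import *
np.set_printoptions(precision=3,suppress=True)
snap('top','t0');snap('scene','s0')
a=cv2.imread('pics/t0.png');cv2.imwrite('pics/t0b.png',cv2.resize(a,(800,600),interpolation=cv2.INTER_CUBIC))
s=arm.observe();print(s)
print(optics.camera_params('top'),optics.camera_params('wrist'))
E
```

```text
{'time': 0.1, 'qpos': array([-1.308,  0.427,  0.074,  1.607, -0.034,  1.111, -0.067]), 'qvel': array([ 0.   , -0.001,  0.002, -0.003,  0.001,  0.   ,  0.001]), 'tau': array([  0.008, -95.153,   3.771, -46.441,   0.02 ,   0.006,   0.   ]), 'ee_pos': array([0.271, 0.618, 0.245]), 'tcp_rot': array([[-0.916,  0.401, -0.   ],
       [ 0.401,  0.916, -0.001],
       [-0.   , -0.001, -1.   ]]), 'contact_force': array([-0.165, -0.379,  0.2  ]), 'moment': array([ 0.006,  0.038, -0.008]), 'finger_gap': 0.08555089078316845}
{'K': array([[398.91 ,   0.   , 258.026],
       [  0.   , 398.91 , 188.909],
       [  0.   ,   0.   ,   1.   ]]), 'rvec': array([ 2.122, -2.186,  0.099]), 'tvec': array([0.001, 0.517, 0.786])} {'K': array([[293.515,   0.   , 256.065],
       [  0.   , 293.515, 192.383],
       [  0.   ,   0.   ,   1.   ]]), 'mount': array([[-0.   , -0.947, -0.322,  0.085],
       [ 1.   , -0.   ,  0.   ,  0.   ],
       [-0.001, -0.322,  0.947, -0.128],
       [ 0.   ,  0.   ,  0.   ,  1.   ]])}
```

View pics/t0b.png

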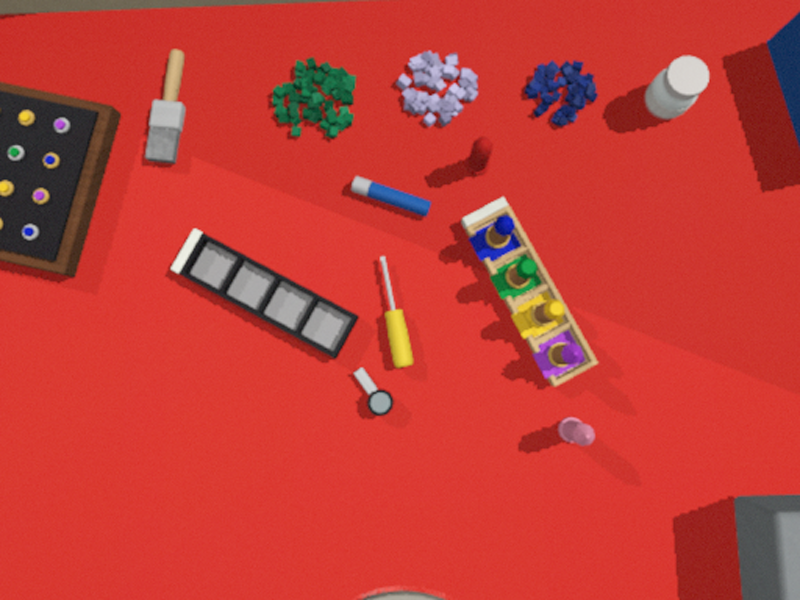

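View pics/s0.png

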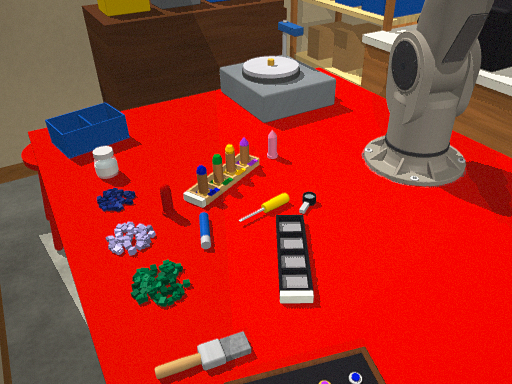

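The top view shows the pale rack at right, with its white end at about (485,213). From there the order is blue, green, yellow, violet. The black rack's white end is at left, (187,252). The red and pink look-alikes are at (480,155) and (575,430).

```bash
python3 - <<'E'
import cv2
a=cv2.imread('pics/t0.png')
b=cv2.resize(a[142:232,107:237],None,fx=6,fy=6,interpolation=cv2.INTER_CUBIC)
c=cv2.resize(a[120:250,285:390],None,fx=4.6,fy=4.6,interpolation=cv2.INTER_CUBIC)
cv2.imwrite('pics/b.png',b);cv2.imwrite('pics/c.png',c);print(b.shape,c.shape)
E
```

```text
(540, 780, 3) (598, 483, 3)
```

View pics/b.png

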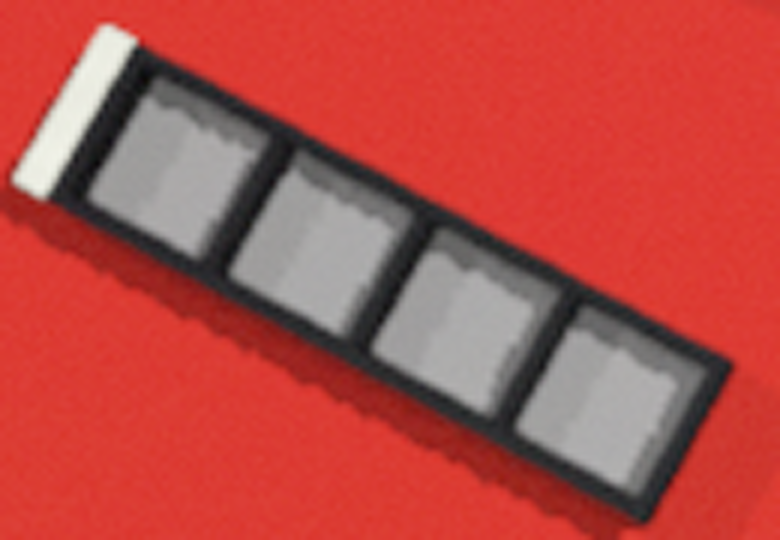

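View pics/c.png

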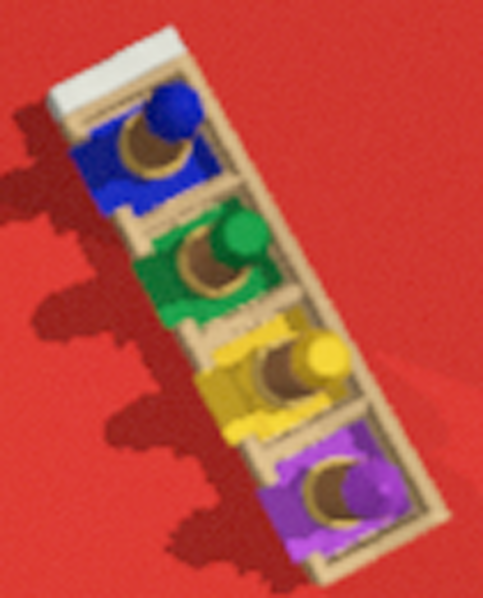

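The crops give the corners. Black rack: white end (105,23) and (12,185), far end (735,362) and (645,522). Pale rack: white end (50,95) and (172,28), far end (450,517) and (322,585). The foot rings are centred near (157,142), (217,260), (290,375) and (340,492).

```bash
python3 - <<'E'
from h import *
np.set_printoptions(precision=4,suppress=True)
def T(pts,o,s): return [((u+.5)/s-.5+o[0],(v+.5)/s-.5+o[1]) for u,v in pts]
for nm,o,s,c in (('black',(107,142),6,[(105,23),(12,185),(735,362),(645,522)]),('pale',(285,120),4.6,[(172,28),(50,95),(450,517),(322,585)])):
    w=world('top','t0',T(c,o,s),.022)[:,:2]
    a=(w[0]+w[1])/2;b=(w[2]+w[3])/2;L=np.linalg.norm(a-b);y=(a-b)/L
    yaw=np.arctan2(-y[0],y[1]); org=(a+b)/2-y*.007
    print(nm,'L',L,'w',np.linalg.norm(w[0]-w[1]),np.linalg.norm(w[2]-w[3]),'org',org,'ydir deg',np.degrees(np.arctan2(y[1],y[0])))
    for p in (.087,.029,-.029,-.087): print(p,org+y*p, np.linalg.norm(org+y*p))
print(world('top','t0',T([(157,142),(217,260),(290,375),(340,492)],(285,120),4.6),.016))
print('tops',world('top','t0',T([(175,110),(243,237),(325,357),(375,487)],(285,120),4.6),.088))
print(world('top','t0',T([(175,110),(243,237),(325,357),(375,487)],(285,120),4.6)))
E
```

```text
black L 0.25170796964617137 w 0.06488619468242109 0.062417408078793715 org [0.5243 0.1653] ydir deg 60.39458887266457
0.087 [0.5673 0.241 ] 0.6163699023997347
0.029 [0.5387 0.1906] 0.5713675068700406
-0.029 [0.51   0.1401] 0.5289024477439233
-0.087 [0.4813 0.0897] 0.48963534446784074
pale L 0.24977217859466913 w 0.06363316165510019 0.06408431618351919 org [ 0.5137 -0.1821] ydir deg 26.417055410646913
0.087 [ 0.5917 -0.1434] 0.6087795745198288
0.029 [ 0.5397 -0.1692] 0.5656070856833092
-0.029 [ 0.4878 -0.195 ] 0.5252981823667283
-0.087 [ 0.4358 -0.2208] 0.48856216126549445
[[ 0.5952 -0.1433  0.016 ]
 [ 0.5402 -0.1679  0.016 ]
 [ 0.4873 -0.1979  0.016 ]
 [ 0.4346 -0.2172  0.016 ]]
tops [[ 0.5937 -0.1414  0.088 ]
 [ 0.5394 -0.1669  0.088 ]
 [ 0.4888 -0.1978  0.088 ]
 [ 0.4354 -0.215   0.088 ]]
[[ 0.5928 -0.1409  0.0917]
 [ 0.5384 -0.1656  0.0949]
 [ 0.4885 -0.197   0.0914]
 [ 0.4353 -0.2145  0.0899]]
```

Every size and the stone heights (~0.09) agree with the specs. I'll go above blue first, turning the jaws 130° clockwise so they lie across the pale rack.

```bash
cat > pose.py <<'E'
from h import *
import sys
np.set_printoptions(precision=2,suppress=True)
s=arm.observe();yw=np.degrees(np.arctan2(s['tcp_rot'][1,1],s['tcp_rot'][0,1]))
print('t',round(s['time'],2),'mm',np.array(s['ee_pos'])*1e3,'yaw',yw,'gap',round(s['finger_gap']*1e3,1),'F',s['contact_force'],'q7',s['qpos'][6])
if len(sys.argv)>1:
    t=[float(a) for a in sys.argv[1:]]
    print('units',(np.array(t[:3])-np.array(s['ee_pos'])*1e3)/30,'twist',((t[3]-yw+180)%360-180)/5)
E
R='[0.41,-0.97,0],[0.41,-0.97,0],[0.41,-0.97,0],[0.41,-0.97,0],[0.41,-0.97,0]'
python3 -m pendant '{"linear":[[0.41,-0.97,0],[0.41,-0.97,0],[0.41,-0.97,0],[0.41,-0.97,0],[0.41,-0.97,0],[0.41,-0.97,0],[0.41,-0.97,0],[0.41,-0.97,0],[0.41,-0.97,0],[0.41,-0.97,0]],"twist":[-1,-1,-1,-1,-1,-1,-1,-1,-1,-1]}' 85
python3 -m pendant '{"linear":[[0.41,-0.97,0],[0.41,-0.97,0],[0.41,-0.97,0],[0.41,-0.97,0],[0.41,-0.97,0],[0.41,-0.97,0],[0.41,-0.97,0],[0.41,-0.97,0],[0.41,-0.97,0],[0.41,-0.97,0]],"twist":[-1,-1,-1,-1,-1,-1,-1,-1,-1,-1]}'
python3 pose.py 594 -142 200 -63.6
```

```text
time: 0.93
ee_pos: [0.3904, 0.3182, 0.24]
tcp_rot: [[-0.256, 0.967, -0.007], [0.967, 0.256, -0.0], [0.002, -0.007, -1.0]]
contact_force: [0.9, 0.4, -0.6]
finger_gap: 0.0851
time: 1.77
ee_pos: [0.5149, 0.0109, 0.2398]
tcp_rot: [[0.612, 0.791, -0.005], [0.791, -0.612, 0.008], [0.003, -0.009, -1.0]]
contact_force: [0.1, 0.3, 1.0]
finger_gap: 0.085
t 1.77 mm [514.93  10.89 239.76] yaw -37.73211239417601 gap 85.0 F [0.06 0.26 0.96] q7 -0.6359025564242036
units [ 2.64 -5.1  -1.33] twist -5.173577521164799
```

```bash
python3 -m pendant '{"linear":[[0.44,-0.85,-0.22],[0.44,-0.85,-0.22],[0.44,-0.85,-0.22],[0.44,-0.85,-0.22],[0.44,-0.85,-0.22],[0.44,-0.85,-0.22],[0,0,0],[0,0,0]],"twist":[-0.86,-0.86,-0.86,-0.86,-0.86,-0.86,0,0]}' >/dev/null
python3 pose.py 594 -142 200 -63.6
python3 - <<'E'
from h import *
snap('wrist','w1'); a=cv2.imread('pics/w1.png'); 
E
```

```text
t 2.43 mm [ 597.   -157.37  197.03] yaw -65.5419156792073 gap 85.0 F [ 1.07  0.35 -0.17] q7 -0.6314463896594357
units [-0.1   0.51  0.1 ] twist 0.3883831358414625
```

View pics/w1.png

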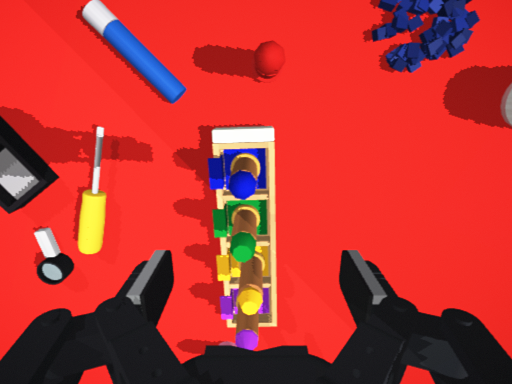

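The wrist view shows blue at (242,185), green at (243,248), yellow at (249,301) and violet at (247,340). The rack runs nearly vertical and the jaws straddle it.

```bash
python3 - <<'E'
from h import *
np.set_printoptions(precision=4,suppress=True)
print(world('wrist','w1',[(242,185),(243,248),(249,301),(247,340)],.089))
w=world('wrist','w1',[(213,140),(274,139),(229,327),(277,325)],.022);print(w)
a=(w[0]+w[1])/2;b=(w[2]+w[3])/2;print(np.linalg.norm(a-b),np.degrees(np.arctan2(*(a-b)[1::-1])))
E
python3 -m pendant '{"linear":[[-0.1,0.5,0.1],[0,0,-0.9],[0,0,-0.9],[0,0,-0.9],[0,0,0],[0,0,0]],"twist":[0.38,0,0,0,0,0]}' >/dev/null
python3 pose.py 594 -142 47 -63.6
```

```text
[[ 0.599  -0.141   0.089 ]
 [ 0.5443 -0.1658  0.089 ]
 [ 0.4934 -0.1945  0.089 ]
 [ 0.4483 -0.2123  0.089 ]]
[[ 0.6105 -0.0995  0.022 ]
 [ 0.6375 -0.1563  0.022 ]
 [ 0.3949 -0.2079  0.022 ]
 [ 0.4239 -0.2629  0.022 ]]
0.24003462073883625 26.5902198000251
t 2.98 mm [ 593.54 -135.74  119.33] yaw -62.928763830540824 gap 85.0 F [ 0.49 -0.47  0.46] q7 -0.5586932410989878
units [ 0.02 -0.21 -2.41] twist -0.13424723389183554
```

```bash
python3 -m pendant '{"linear":[[0.08,-0.21,0],[0,0,0],[0,0,-0.6],[0,0,-0.6],[0,0,-0.6],[0,0,-0.4],[0,0,-0.2],[0,0,0],[0,0,0]],"twist":[-0.13,0,0,0,0,0,0,0,0]}' >/dev/null
python3 pose.py 596 -142 47 -63.6
```

```text
t 3.73 mm [ 602.64 -143.12   56.85] yaw -63.52006024748126 gap 85.2 F [-0.89 -0.62 -0.3 ] q7 -0.4953939175680555
units [-0.22  0.04 -0.33] twist -0.015987950503745196
```

```bash
python3 -m pendant '{"linear":[[-0.22,0.04,-0.3],[0,0,0],[0,0,0]],"twist":[0,0,0]}' >/dev/null
python3 pose.py 596 -142 47 -63.6
python3 -m pendant '{"linear":[[0,0,0],[0,0,0],[0,0,0],[0,0,0],[0,0,0],[0,0,0],[0,0,0],[0,0,0],[0,0,0],[0,0,0]],"twist":[0,0,0,0,0,0,0,0,0,0]}' 15 >/dev/null
python3 pose.py 596 -142 47 -63.6
```

```text
t 3.98 mm [ 596.55 -142.11   49.24] yaw -63.519406744313166 gap 85.0 F [-0.43 -0.01  0.06] q7 -0.48507387166107957
units [-0.02  0.   -0.07] twist -0.016118651137367122
t 4.82 mm [ 596.99 -142.04   50.43] yaw -63.509941625970605 gap 24.7 F [ 0.09  0.19 -0.55] q7 -0.4855587350988393
units [-0.03  0.   -0.11] twist -0.018011674805882193
```

```bash
python3 -m pendant '{"linear":[[0,0,0.4],[0,0,0.7],[0,0,1],[0,0,1],[0,0,1],[0,0,0.7],[0,0,0]],"twist":[0,0,0,0,0,0,0]}' >/dev/null
python3 pose.py 481.5 90 190 -29.6
python3 - <<'E'
from h import *
snap('wrist','w2')
E
```

```text
t 5.4 mm [ 593.98 -143.32  203.37] yaw -63.680529871814386 gap 24.8 F [ 0.04 -0.16 -0.87] q7 -0.6260779955495303
units [-3.75  7.78 -0.45] twist 6.816105974362875
```

View pics/w2.png

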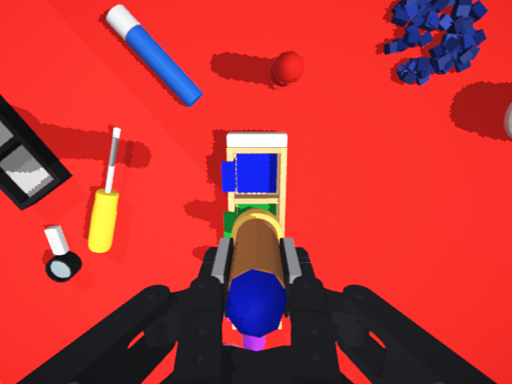

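Blue is held upright between the pads, its stone at (257,302), and its pocket at (257,172) is empty. I'll carry it to the far pocket of the black rack.

```bash
python3 -m pendant '{"linear":[[-0.2,0.4,0],[-0.4,0.8,0],[-0.46,0.96,0],[-0.46,0.96,0],[-0.46,0.96,0],[-0.46,0.96,0],[-0.46,0.96,0],[-0.4,0.8,0],[-0.2,0.4,0],[0,0,0]],"twist":[0.3,0.8,0.9,0.9,0.9,0.9,0.9,0.8,0.4,0]}' >/dev/null
python3 -m pendant '{"linear":[[0,0,0]],"twist":[0]}' >/dev/null
python3 pose.py 481.5 90 130 -29.6
```

```text
t 6.37 mm [474.04  82.73 196.38] yaw -27.535768814770517 gap 24.4 F [ 0.41 -0.61 -0.2 ] q7 -0.6226205619193113
units [ 0.25  0.24 -2.21] twist -0.4128462370458976
```

```bash
python3 -m pendant '{"linear":[[0.25,0.24,-0.8],[0,0,-0.9],[0,0,-0.9],[0,0,-0.5],[0,0,0],[0,0,0]],"twist":[-0.41,0,0,0,0,0]}' >/dev/null
python3 pose.py 481.5 90 80 -29.6
python3 - <<'E'
from h import *
snap('wrist','w3');snap('top','t3')
a=cv2.imread('pics/t3.png')[135:245,100:260]
cv2.imwrite('pics/t3b.png',cv2.resize(a,None,fx=4,fy=4,interpolation=cv2.INTER_CUBIC))
E
```

```text
t 6.87 mm [484.07  84.5   99.68] yaw -30.348080011181505 gap 24.9 F [-0.45 -0.97 -0.78] q7 -0.5147762025728995
units [-0.09  0.18 -0.66] twist 0.14961600223630284
```

View pics/w3.png

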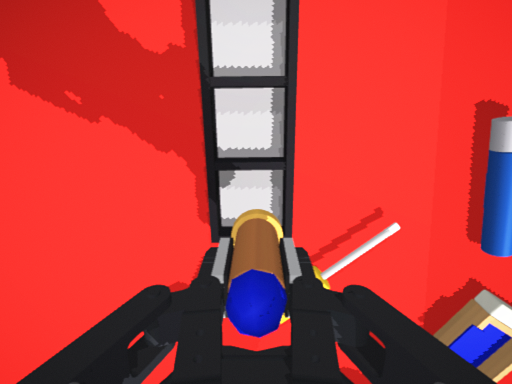

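```bash
python3 - <<'E'
from h import *
np.set_printoptions(precision=4,suppress=True)
w=world('wrist','w3',[(208,162),(293,162),(202,81),(297,81)],.022);print(w,(w[0]+w[1])/2,(w[2]+w[3])/2)
E
python3 -m pendant '{"linear":[[-0.09,0.18,-0.2],[0,0,0],[0,0,0]],"twist":[0.15,0,0]}' >/dev/null
python3 pose.py 481.5 90 60 -29.6
```

```text
[[0.4715 0.1347 0.022 ]
 [0.5241 0.1039 0.022 ]
 [0.498  0.1823 0.022 ]
 [0.5521 0.1506 0.022 ]] [0.4978 0.1193 0.022 ] [0.525  0.1665 0.022 ]
t 7.22 mm [483.1   91.06  96.55] yaw -29.53612085214729 gap 24.4 F [-0.53 -0.29 -0.8 ] q7 -0.5089430363301032
units [-0.05 -0.04 -1.22] twist -0.01277582957054051
```

```bash
python3 -m pendant '{"linear":[[-0.04,0,-0.5],[-0.04,0,-0.5],[-0.04,0,-0.3],[0,0,-0.1],[0,0,0],[0,0,0]],"twist":[0,0,0,0,0,0]}' >/dev/null
python3 pose.py 482 91 49 -29.6
```

```text
t 7.72 mm [481.27  92.9   56.19] yaw -29.428240570431218 gap 24.7 F [-0.69  1.24 -0.56] q7 -0.44747285490318217
units [ 0.02 -0.06 -0.24] twist -0.03435188591375891
```

```bash
python3 -m pendant '{"linear":[[0,0,-0.12],[0,0,-0.08],[0,0,0],[0,0,0]],"twist":[0,0,0,0]}' >/dev/null
python3 pose.py 482 91 49 -29.6
```

```text
t 8.05 mm [482.35  93.23  51.21] yaw -29.430335777981405 gap 24.7 F [-0.41 -0.41 -0.41] q7 -0.4387718723690515
units [-0.01 -0.07 -0.07] twist -0.033932844403716446
```

```bash
python3 -m pendant '{"linear":[[0,-0.05,-0.06],[0,0,-0.04],[0,0,0],[0,0,0]],"twist":[0,0,0,0]}' >/dev/null
python3 pose.py 482 91 49 -29.6
```

```text
t 8.38 mm [482.66  91.68  48.44] yaw -29.434362740136297 gap 25.0 F [-0.35  0.89  1.01] q7 -0.430766802562966
units [-0.02 -0.02  0.02] twist -0.03312745197274012
```

```bash
python3 -m pendant '{"linear":[[0,0,-0.06],[0,0,0]],"twist":[0,0]}' >/dev/null
python3 pose.py
python3 -m pendant '{"linear":[[0,0,0],[0,0,0],[0,0,0],[0,0,0],[0,0,0],[0,0,0],[0,0,0],[0,0,0]],"twist":[0,0,0,0,0,0,0,0]}' 60 >/dev/null
python3 pose.py
```

```text
t 8.55 mm [483.82  91.56  48.12] yaw -29.484633217702 gap 24.8 F [ 0.18 -0.4  -1.46] q7 -0.4280183377684128
t 9.22 mm [483.99  91.57  48.02] yaw -29.482974826966863 gap 60.2 F [-0.02 -0.38 -0.25] q7 -0.42794196621458047
```

```bash
python3 -m pendant '{"linear":[[0,0,0.4],[0,0,0.9],[0,0,1],[0,0,1],[0,0,0.9],[0,0,0.2]],"twist":[0,0,0,0,0,0]}' >/dev/null
python3 -m pendant '{"linear":[[0.1,-0.5,0],[0.2,-0.9,0],[0.2,-0.94,0],[0.2,-0.94,0],[0.2,-0.94,0],[0.2,-0.94,0],[0.2,-0.94,0],[0.2,-0.94,0],[0.2,-0.5,0],[0,0,0]],"twist":[-0.4,-0.8,-0.8,-0.8,-0.8,-0.8,-0.8,-0.8,-0.4,0]}' >/dev/null
python3 -m pendant '{"linear":[[0,0,0]],"twist":[0]}' >/dev/null
python3 pose.py 542 -167 130 -63.6
```

```text
t 10.63 mm [ 531.02 -150.52  180.03] yaw -63.40019366417279 gap 60.2 F [ 0.3   1.09 -0.12] q7 -0.5916071280915449
units [ 0.37 -0.55 -1.67] twist -0.03996126716544381
```

```bash
python3 -m pendant '{"linear":[[0.36,-0.54,-0.5],[-0.03,0,-0.8],[-0.03,0,-0.4],[0,0,0],[0,0,0]],"twist":[0,0,0,0,0]}' >/dev/null
python3 pose.py 542 -167 50 -63.6
```

```text
t 11.05 mm [ 538.92 -165.16  125.6 ] yaw -63.1991272963988 gap 59.7 F [0.52 0.54 1.68] q7 -0.49032322713912524
units [ 0.1  -0.06 -2.52] twist -0.0801745407202418
```

```bash
python3 - <<'E'
from h import *
snap('top','t4');snap('wrist','w4')
a=cv2.imread('pics/t4.png')[120:250,100:390]
cv2.imwrite('pics/t4b.png',cv2.resize(a,None,fx=2.7,fy=2.7,interpolation=cv2.INTER_CUBIC))
E
```

```text
(no output)
```

View pics/t4b.png

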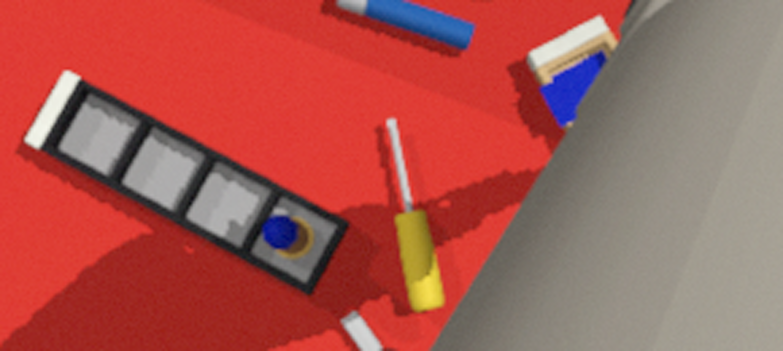

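View pics/w4.png

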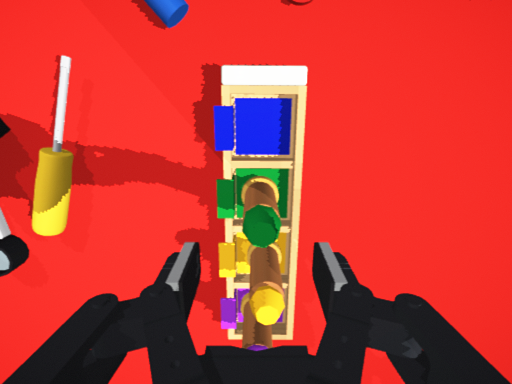

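Blue stands in the far black pocket, with its foot ring near (293,237). In the wrist view green is at (262,225), yellow at (266,305).

```bash
python3 - <<'E'
from h import *
np.set_printoptions(precision=4,suppress=True)
print('blue foot',world('top','t4',[(100+293/2.7,120+237/2.7)],.014),'top',world('top','t4',[(100+280/2.7,120+232/2.7)],.08))
print(world('wrist','w4',[(262,225),(266,305)],.089))
E
python3 -m pendant '{"linear":[[0.08,-0.07,-0.3],[-0.02,0,-0.7],[-0.02,0,-0.7],[-0.02,0,-0.4],[0,0,0],[0,0,0]],"twist":[-0.08,0,0,0,0,0]}' >/dev/null
python3 pose.py 542 -167 50 -63.6
```

```text
blue foot [[0.4822 0.0898 0.014 ]] top [[0.4815 0.0895 0.08  ]]
[[ 0.545  -0.1645  0.089 ]
 [ 0.4935 -0.194   0.089 ]]
t 11.65 mm [ 543.73 -166.05   64.13] yaw -63.49196169763886 gap 60.2 F [0.05 0.03 1.35] q7 -0.4149533924365299
units [-0.06 -0.03 -0.47] twist -0.021607660472227508
```

```bash
python3 -m pendant '{"linear":[[-0.08,-0.03,-0.45],[0,0,-0.05],[0,0,0]],"twist":[0,0,0]}' >/dev/null
python3 pose.py 542 -167 50 -63.6
python3 -m pendant '{"linear":[[0,0,0],[0,0,0],[0,0,0],[0,0,0],[0,0,0],[0,0,0],[0,0,0],[0,0,0]],"twist":[0,0,0,0,0,0,0,0]}' 15 >/dev/null
python3 pose.py
python3 -m pendant '{"linear":[[0,0,0.4],[0,0,0.7],[0,0,1],[0,0,1],[0,0,1],[0,0,0.7],[0,0,0]],"twist":[0,0,0,0,0,0,0]}' >/dev/null
python3 pose.py 511 141 190 -29.6
```

```text
t 11.9 mm [ 542.89 -167.31   51.3 ] yaw -63.498365937305756 gap 60.0 F [-0.94 -0.9   0.25] q7 -0.3953629121303193
units [-0.03  0.01 -0.04] twist -0.020326812538849028
t 12.57 mm [ 544.9  -167.31   54.95] yaw -63.477632619859506 gap 24.6 F [-0.28 -0.74 -0.48] q7 -0.3978865625077775
t 13.15 mm [ 541.33 -169.03  207.85] yaw -63.7172259938196 gap 24.3 F [ 1.09 -0.23  0.24] q7 -0.5817061695030623
units [-1.01 10.33 -0.59] twist 6.82344519876392
```

```bash
python3 -m pendant '{"linear":[[0,0.4,0],[-0.1,0.9,0],[-0.1,1,0],[-0.1,1,0],[-0.1,1,0],[-0.1,1,0],[-0.1,1,0],[-0.1,1,0],[-0.1,1,0],[-0.1,0.9,0]],"twist":[0.2,0.7,0.8,0.8,0.8,0.8,0.8,0.8,0.7,0.4]}' >/dev/null
python3 -m pendant '{"linear":[[-0.1,0.5,0],[0,0,0],[0,0,0]],"twist":[0.1,0,0]}' >/dev/null
python3 pose.py 511.5 141 110 -29.6
```

```text
t 14.23 mm [500.53 139.89 207.69] yaw -26.99780467623994 gap 25.0 F [-0.58 -0.37 -0.72] q7 -0.6737057409596942
units [ 0.37  0.04 -3.26] twist -0.5204390647520143
```

```bash
python3 -m pendant '{"linear":[[0.3,0.04,-0.7],[0,0,-0.9],[0,0,-0.9],[0,0,-0.6],[0,0,0],[0,0,0]],"twist":[-0.52,0,0,0,0,0]}' >/dev/null
python3 pose.py 511.5 141 110 -29.6
```

```text
t 14.73 mm [509.26 137.95 111.72] yaw -29.905304108475455 gap 24.8 F [-0.32  0.05  0.43] q7 -0.5826096958406
units [ 0.07  0.1  -0.06] twist 0.06106082169509364
```

```bash
python3 -m pendant '{"linear":[[0.04,0.1,-0.5],[0,0,-0.5],[-0.02,0,-0.5],[0,0,-0.2],[0,0,0],[0,0,0]],"twist":[0.06,0,0,0,0,0]}' >/dev/null
python3 pose.py 511.5 141 56 -29.6
```

```text
t 15.23 mm [513.18 139.52  65.76] yaw -29.813274679217 gap 24.7 F [-0.07  0.49 -0.84] q7 -0.5189275716555376
units [-0.06  0.05 -0.33] twist 0.042654935843398786
```

```bash
python3 -m pendant '{"linear":[[-0.05,0.05,-0.25],[0,0,-0.05],[0,0,0],[0,0,0]],"twist":[0.04,0,0,0]}' >/dev/null
python3 pose.py 511.5 141 56 -29.6
python3 -m pendant '{"linear":[[0,0,-0.05],[0,0,-0.04],[0,0,0]],"twist":[0,0,0]}' >/dev/null
python3 pose.py 511.5 141 53 -29.6
```

```text
t 15.57 mm [513.06 141.69  59.  ] yaw -29.606333101201994 gap 24.5 F [-0.19  0.15 -0.7 ] q7 -0.5090176469210069
units [-0.05 -0.02 -0.1 ] twist 0.0012666202403977423
t 15.82 mm [513.4  141.93  56.73] yaw -29.592549150283766 gap 25.0 F [-0.14 -0.17  0.2 ] q7 -0.5055960721725298
units [-0.06 -0.03 -0.12] twist -0.0014901699432471106
```

```bash
for i in 1 2; do :; done
python3 -m pendant '{"linear":[[-0.04,0,-0.06],[0,0,-0.05],[0,0,0]],"twist":[0,0,0]}' >/dev/null
python3 pose.py
python3 -m pendant '{"linear":[[0,0,-0.05],[0,0,-0.04],[0,0,0]],"twist":[0,0,0]}' >/dev/null
python3 pose.py
```

```text
t 16.07 mm [512.04 141.94  53.11] yaw -29.59268881177688 gap 24.9 F [ 0.34 -0.31 -0.47] q7 -0.5019349799146873
t 16.32 mm [512.57 142.02  51.72] yaw -29.62162939837588 gap 24.8 F [ 0.06 -0.81 -0.16] q7 -0.498228278737353
```

```bash
python3 -m pendant '{"linear":[[0,0,-0.05],[0,0,-0.04],[0,0,0]],"twist":[0,0,0]}' >/dev/null
python3 pose.py
python3 -m pendant '{"linear":[[0,0,-0.06],[0,0,0]],"twist":[0,0]}' >/dev/null
python3 pose.py
```

```text
t 16.57 mm [513.15 142.16  51.88] yaw -29.678141872893516 gap 24.8 F [ 0.15 -0.07 -0.64] q7 -0.49474073190608364
t 16.73 mm [514.   142.48  51.81] yaw -29.71127856104134 gap 24.5 F [ 0.56 -1.05 -1.06] q7 -0.49233101470638474
```

The height stalls at 51.8, so the foot is on the floor. I'll release and go for yellow.

```bash
python3 -m pendant '{"linear":[[0,0,0],[0,0,0],[0,0,0],[0,0,0],[0,0,0],[0,0,0],[0,0,0],[0,0,0]],"twist":[0,0,0,0,0,0,0,0]}' 60 >/dev/null
python3 -m pendant '{"linear":[[0,0,0.4],[0,0,0.9],[0,0,1],[0,0,1],[0,0,0.9],[0,0,0.2]],"twist":[0,0,0,0,0,0]}' >/dev/null
python3 -m pendant '{"linear":[[0,-0.5,0],[0,-0.9,0],[0,-1,0],[0,-1,0],[0,-1,0],[0,-1,0],[0,-1,0],[0,-1,0],[0,-1,0],[0,-1,0]],"twist":[-0.3,-0.7,-0.7,-0.7,-0.7,-0.7,-0.7,-0.7,-0.7,-0.4]}' >/dev/null
python3 -m pendant '{"linear":[[-0.1,-0.9,0],[0,-0.4,0],[0,0,0],[0,0,0]],"twist":[-0.2,0,0,0]}' >/dev/null
python3 pose.py 490 -197 120 -63.6
```

```text
t 19.07 mm [ 493.16 -214.15  190.5 ] yaw -66.4936556530536 gap 59.9 F [-0.24 -0.48 -0.57] q7 -0.5122655200582144
units [-0.11  0.57 -2.35] twist 0.5787311306107199
```

```bash
python3 -m pendant '{"linear":[[-0.15,0.55,-0.3],[0,0,-0.8],[0,0,-0.7],[0,0,-0.3],[0,0,0],[0,0,0]],"twist":[0.57,0,0,0,0,0]}' >/dev/null
python3 pose.py 490 -197 120 -63.6
python3 - <<'E'
from h import *
snap('wrist','w5')
E
```

```text
t 19.57 mm [ 485.62 -196.09  125.16] yaw -63.84077777272694 gap 59.8 F [ 0.38 -0.04  0.18] q7 -0.41029641184291693
units [ 0.15 -0.03 -0.17] twist 0.04815555454538867
```

View pics/w5.png

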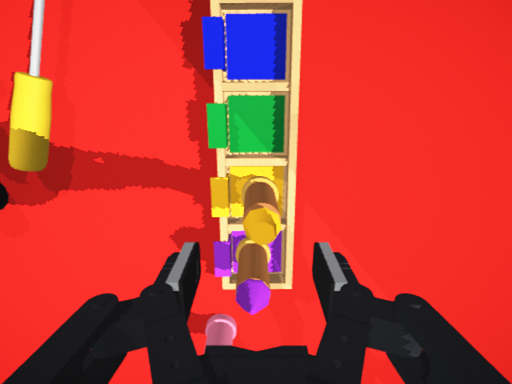

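Yellow is at (263,225) and violet at (254,297). The pink look-alike is near (220,325), so I'll check its clearance.

```bash
python3 - <<'E'
from h import *
np.set_printoptions(precision=4,suppress=True)
print(world('wrist','w5',[(263,225),(254,297)],.089))
print('pink foot',world('top','t0',[(567*.64,424*.64)],.008),'top',world('top','t0',[(584*.64,434*.64)],.08))
E
python3 -m pendant '{"linear":[[0.15,-0.03,-0.4],[-0.02,0,-0.7],[-0.02,0,-0.7],[-0.02,0,-0.3],[0,0,0],[0,0,0]],"twist":[0,0,0,0,0,0]}' >/dev/null
python3 pose.py 489.5 -197 50 -63.6
```

```text
[[ 0.4926 -0.196   0.089 ]
 [ 0.4434 -0.2139  0.089 ]]
pink foot [[ 0.3436 -0.2228  0.008 ]] top [[ 0.3385 -0.2255  0.08  ]]
t 20.12 mm [ 492.58 -197.49   66.45] yaw -63.81915900667384 gap 59.9 F [0.15 0.74 1.39] q7 -0.3132174937787069
units [-0.1   0.02 -0.55] twist 0.04383180133476685
```

```bash
python3 -m pendant '{"linear":[[-0.1,0.02,-0.5],[-0.03,0,-0.08],[0,0,0],[0,0,0]],"twist":[0,0,0,0]}' >/dev/null
python3 pose.py 490 -197 50 -63.6
python3 -m pendant '{"linear":[[0,0,0],[0,0,0],[0,0,0],[0,0,0],[0,0,0],[0,0,0],[0,0,0],[0,0,0]],"twist":[0,0,0,0,0,0,0,0]}' 15 >/dev/null
python3 pose.py
python3 -m pendant '{"linear":[[0,0,0.4],[0,0,0.7],[0,0,1],[0,0,1],[0,0,1],[0,0,0.7],[0,0,0]],"twist":[0,0,0,0,0,0,0]}' >/dev/null
python3 pose.py 540 191.5 190 -29.6
```

```text
t 20.45 mm [ 491.04 -197.65   53.24] yaw -63.834565113390916 gap 60.1 F [ 0.5  -0.23 -0.  ] q7 -0.28806307396160785
units [-0.03  0.02 -0.11] twist 0.04691302267818287
t 21.12 mm [ 492.68 -197.85   56.14] yaw -63.81725715564265 gap 24.6 F [-1.13 -0.25  0.14] q7 -0.2905389868213709
t 21.7 mm [ 488.55 -199.8   208.57] yaw -64.11964582890828 gap 24.4 F [ 0.9   0.08 -0.6 ] q7 -0.5324551273908827
units [ 1.71 13.04 -0.62] twist 6.903929165781653
```

```bash
python3 -m pendant '{"linear":[[0.1,0.4,0],[0.15,0.9,0],[0.15,1,0],[0.15,1,0],[0.15,1,0],[0.15,1,0],[0.15,1,0],[0.15,1,0],[0.15,1,0],[0.15,1,0]],"twist":[0.2,0.5,0.6,0.6,0.6,0.6,0.6,0.6,0.6,0.6]}' >/dev/null
python3 -m pendant '{"linear":[[0.15,1,0],[0.15,1,0],[0.15,0.9,0],[0.1,0.4,0],[0,0,0],[0,0,0]],"twist":[0.5,0.4,0.2,0,0,0]}' >/dev/null
python3 pose.py 540 191.5 110 -29.6
```

```text
t 23.03 mm [540.33 202.3  207.29] yaw -29.137677847518404 gap 24.2 F [ 0.95  0.23 -1.36] q7 -0.7312119426908933
units [-0.01 -0.36 -3.24] twist -0.09246443049631807
```

```bash
python3 -m pendant '{"linear":[[-0.05,-0.34,-0.7],[-0.02,0,-0.9],[-0.02,0,-0.9],[0,0,-0.6],[0,0,0],[0,0,0]],"twist":[-0.09,0,0,0,0,0]}' >/dev/null
python3 pose.py 540 191.5 66 -29.6
python3 - <<'E'
from h import *
snap('wrist','w6'); snap('scene','s6')
E
```

```text
t 23.53 mm [536.52 184.81 112.13] yaw -30.04892815805688 gap 24.6 F [ 0.26 -0.84 -0.01] q7 -0.6266776471618831
units [ 0.12  0.22 -1.54] twist 0.08978563161137458
```

View pics/s6.png

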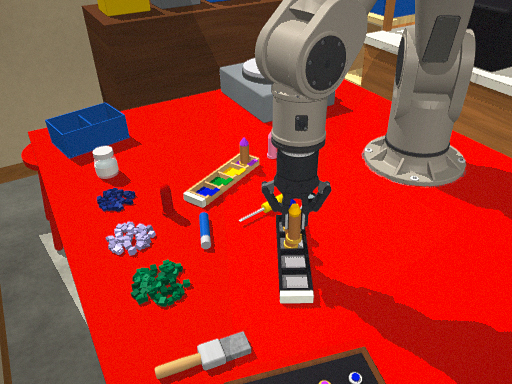

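Yellow is held upright at (294,222) over the black rack, and violet still stands in the pale rack at (244,150). I'll correct and lower.

```bash
python3 -m pendant '{"linear":[[0.1,0.22,-0.4],[0,0,-0.5],[0,0,-0.5],[-0.02,0,-0.2],[0,0,0],[0,0,0]],"twist":[0.09,0,0,0,0,0]}' >/dev/null
python3 pose.py 540 191.5 60 -29.6
```

```text
t 24.13 mm [543.41 195.64  67.73] yaw -29.422582177086444 gap 24.8 F [ 1.56 -0.28 -1.01] q7 -0.5758208640335027
units [-0.11 -0.14 -0.26] twist -0.03548356458271087
```

```bash
python3 -m pendant '{"linear":[[-0.1,-0.13,-0.2],[0,0,-0.06],[0,0,0],[0,0,0]],"twist":[0,0,0,0]}' >/dev/null
python3 pose.py 540 191.5 60 -29.6
python3 -m pendant '{"linear":[[0,0,-0.06],[0,0,-0.06],[0,0,0]],"twist":[0,0,0]}' >/dev/null
python3 pose.py 540 191.5 54 -29.6
```

```text
t 24.47 mm [541.11 191.91  61.25] yaw -29.40948774596909 gap 24.2 F [-0.26 -0.4  -0.8 ] q7 -0.5625086167741888
units [-0.04 -0.01 -0.04] twist -0.03810245080618415
t 24.72 mm [541.52 192.11  58.08] yaw -29.4128080775961 gap 24.7 F [-0.38  0.19 -0.95] q7 -0.5585220424539273
units [-0.05 -0.02 -0.14] twist -0.037438384480782363
```

```bash
python3 -m pendant '{"linear":[[-0.05,0,-0.06],[0,0,-0.06],[0,0,0]],"twist":[0,0,0]}' >/dev/null
python3 pose.py
python3 -m pendant '{"linear":[[0,0,-0.05],[0,0,-0.04],[0,0,0]],"twist":[0,0,0]}' >/dev/null
python3 pose.py
python3 -m pendant '{"linear":[[0,0,-0.05],[0,0,-0.04],[0,0,0]],"twist":[0,0,0]}' >/dev/null
python3 pose.py
```

```text
t 24.97 mm [539.95 192.22  54.2 ] yaw -29.40879104703803 gap 24.4 F [-1.36 -0.3   0.1 ] q7 -0.5553090677845851
t 25.22 mm [540.58 192.51  53.99] yaw -29.435155381039614 gap 24.3 F [ 0.21 -0.51 -0.44] q7 -0.5523769635173007
t 25.47 mm [541.35 192.85  53.98] yaw -29.47559735136222 gap 24.6 F [ 0.63  0.66 -1.03] q7 -0.5494480623790187
```

The height stalls at 54.0, so the foot is down. Release and go to violet, (439,-215).

```bash
python3 -m pendant '{"linear":[[0,0,0],[0,0,0],[0,0,0],[0,0,0],[0,0,0],[0,0,0],[0,0,0],[0,0,0]],"twist":[0,0,0,0,0,0,0,0]}' 60 >/dev/null
python3 -m pendant '{"linear":[[0,0,0.4],[0,0,0.9],[0,0,1],[0,0,1],[0,0,0.9],[0,0,0.2]],"twist":[0,0,0,0,0,0]}' >/dev/null
python3 -m pendant '{"linear":[[0,-0.5,0],[-0.1,-0.9,0],[-0.2,-1,0],[-0.2,-1,0],[-0.2,-1,0],[-0.2,-1,0],[-0.2,-1,0],[-0.2,-1,0],[-0.2,-1,0],[-0.2,-1,0]],"twist":[-0.3,-0.6,-0.6,-0.6,-0.6,-0.6,-0.6,-0.6,-0.5,-0.5]}' >/dev/null
python3 -m pendant '{"linear":[[-0.2,-1,0],[-0.2,-0.9,0],[-0.2,-0.7,0],[-0.1,-0.4,0],[0,0,0],[0,0,0]],"twist":[-0.5,-0.4,-0.2,0,0,0]}' >/dev/null
python3 pose.py 438 -216 120 -63.6
```

```text
t 27.97 mm [ 444.32 -213.98  191.28] yaw -66.70955754725863 gap 59.8 F [ 0.48  0.71 -0.59] q7 -0.5224889433765341
units [-0.21 -0.07 -2.38] twist 0.6219115094517236
```

```bash
python3 -m pendant '{"linear":[[-0.18,-0.07,-0.4],[-0.03,0,-0.8],[0,0,-0.7],[0,0,-0.3],[0,0,0],[0,0,0]],"twist":[0.6,0,0,0,0,0]}' >/dev/null
python3 pose.py 438 -216 120 -63.6
python3 - <<'E'
from h import *
snap('wrist','w7')
E
```

```text
t 28.47 mm [ 435.72 -214.22  122.74] yaw -63.76504851095546 gap 59.7 F [0.81 0.58 1.05] q7 -0.32630373331182133
units [ 0.08 -0.06 -0.09] twist 0.033009702191088765
```

View pics/w7.png

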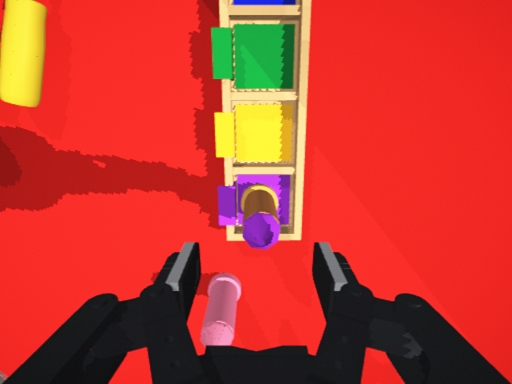

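Violet is centred at (261,228) between the jaws. Pink at (222,305) is 93 mm behind, clear of the fingers.

```bash
python3 -m pendant '{"linear":[[0.07,-0.06,-0.4],[-0.03,0,-0.7],[-0.03,0,-0.6],[-0.02,0,-0.3],[0,0,0],[0,0,0]],"twist":[0,0,0,0,0,0]}' >/dev/null
python3 pose.py 438 -216 50 -63.6
```

```text
t 29.02 mm [ 440.21 -215.6    66.88] yaw -63.62168856729518 gap 60.3 F [-0.5  0.3  0.5] q7 -0.2008749915013721
units [-0.07 -0.01 -0.56] twist 0.004337713459034376
```

```bash
python3 -m pendant '{"linear":[[-0.07,0,-0.5],[-0.03,0,-0.08],[0,0,0],[0,0,0]],"twist":[0,0,0,0]}' >/dev/null
python3 pose.py 438 -216 50 -63.6
python3 -m pendant '{"linear":[[0,0,0],[0,0,0],[0,0,0],[0,0,0],[0,0,0],[0,0,0],[0,0,0],[0,0,0]],"twist":[0,0,0,0,0,0,0,0]}' 15 >/dev/null
python3 pose.py
python3 -m pendant '{"linear":[[0,0,0.4],[0,0,0.7],[0,0,1],[0,0,1],[0,0,1],[0,0,0.7],[0,0,0]],"twist":[0,0,0,0,0,0,0]}' >/dev/null
python3 pose.py 568.5 242 190 -29.6
```

```text
t 29.35 mm [ 439.64 -216.08   53.23] yaw -63.59779379650075 gap 60.0 F [-0.74 -0.99  1.01] q7 -0.16717458680353042
units [-0.05  0.   -0.11] twist -0.00044124069984832206
t 30.02 mm [ 441.19 -216.14   56.17] yaw -63.57107984820161 gap 24.9 F [-0.24  0.1  -1.17] q7 -0.1706015369962084
t 30.6 mm [ 437.5  -217.29  203.88] yaw -63.789845750535804 gap 24.5 F [ 1.25 -0.61 -0.36] q7 -0.48942242531642266
units [ 4.37 15.31 -0.46] twist 6.837969150107159
```

```bash
python3 -m pendant '{"linear":[[0.1,0.4,0],[0.25,0.9,0],[0.29,1,0],[0.29,1,0],[0.29,1,0],[0.29,1,0],[0.29,1,0],[0.29,1,0],[0.29,1,0],[0.29,1,0]],"twist":[0.2,0.5,0.5,0.5,0.5,0.5,0.5,0.5,0.5,0.5]}' >/dev/null
python3 -m pendant '{"linear":[[0.29,1,0],[0.29,1,0],[0.29,1,0],[0.29,1,0],[0.25,0.8,0],[0.2,0.5,0],[0,0,0],[0,0,0]],"twist":[0.5,0.5,0.4,0.3,0.1,0,0,0]}' >/dev/null
python3 pose.py 569 242 110 -29.6
```

```text
t 32.1 mm [562.9  244.75 193.25] yaw -29.64778064928676 gap 24.5 F [-0.81 -0.41 -1.47] q7 -0.7367970669444408
units [ 0.2  -0.09 -2.78] twist 0.009556129857350016
```

```bash
python3 -m pendant '{"linear":[[0.18,-0.09,-0.6],[-0.02,0,-0.8],[-0.02,0,-0.8],[0,0,-0.4],[0,0,0],[0,0,0]],"twist":[0,0,0,0,0,0]}' >/dev/null
python3 pose.py 569 242 110 -29.6
```

```text
t 32.6 mm [566.19 236.93 111.12] yaw -29.898422890644014 gap 24.6 F [ 0.66 -0.16 -0.3 ] q7 -0.6522848458182573
units [ 0.09  0.17 -0.04] twist 0.05968457812880388
```

```bash
python3 -m pendant '{"linear":[[0.06,0.15,-0.4],[0,0,-0.5],[-0.02,0,-0.5],[-0.02,0,-0.2],[0,0,0],[0,0,0]],"twist":[0.06,0,0,0,0,0]}' >/dev/null
python3 pose.py 569 242 60 -29.6
```

```text
t 33.1 mm [569.93 243.17  64.89] yaw -29.571596620544792 gap 24.8 F [-0.46  0.22 -0.99] q7 -0.6082545821959013
units [-0.03 -0.04 -0.16] twist -0.005680675891039755
```

```bash
python3 -m pendant '{"linear":[[-0.03,-0.03,-0.15],[0,0,-0.05],[0,0,0],[0,0,0]],"twist":[0,0,0,0]}' >/dev/null
python3 pose.py
python3 -m pendant '{"linear":[[-0.02,0,-0.06],[0,0,-0.06],[0,0,0]],"twist":[0,0,0]}' >/dev/null
python3 pose.py
python3 -m pendant '{"linear":[[-0.02,0,-0.05],[0,0,-0.04],[0,0,0]],"twist":[0,0,0]}' >/dev/null
python3 pose.py
```

```text
t 33.43 mm [570.21 242.92  60.75] yaw -29.556083474668515 gap 24.6 F [-0.39  0.79 -1.6 ] q7 -0.6020446770666233
t 33.68 mm [569.97 243.21  57.67] yaw -29.54991330264429 gap 24.5 F [ 1.17  0.14 -0.8 ] q7 -0.599024550402864
t 33.93 mm [569.26 243.23  54.71] yaw -29.55276391545891 gap 24.7 F [ 0.48  0.67 -0.74] q7 -0.596688298593256
```

```bash
python3 -m pendant '{"linear":[[0,0,-0.05],[0,0,-0.03],[0,0,0]],"twist":[0,0,0]}' >/dev/null
python3 pose.py
python3 -m pendant '{"linear":[[0,0,-0.05],[0,0,-0.03],[0,0,0]],"twist":[0,0,0]}' >/dev/null
python3 pose.py
```

```text
t 34.18 mm [569.79 243.47  53.79] yaw -29.561641110771298 gap 24.5 F [ 0.86 -1.12 -1.16] q7 -0.5943411607533828
t 34.43 mm [570.34 243.74  53.81] yaw -29.58502735797642 gap 24.9 F [-0.4   0.98 -1.48] q7 -0.59210062532031
```

It stalls at 53.8. Release, rise, back off to the right and check.

```bash
python3 -m pendant '{"linear":[[0,0,0],[0,0,0],[0,0,0],[0,0,0],[0,0,0],[0,0,0],[0,0,0],[0,0,0]],"twist":[0,0,0,0,0,0,0,0]}' 60 >/dev/null
python3 -m pendant '{"linear":[[0,0,0.4],[0,0,0.9],[0,0,1],[0,0,1],[0,0,0.9],[0,0,0.5]],"twist":[0,0,0,0,0,0]}' >/dev/null
python3 -m pendant '{"linear":[[0,-0.5,0.2],[0,-0.9,0.2],[0,-1,0],[0,-1,0],[0,-1,0],[0,-1,0],[0,-1,0],[0,-1,0],[0,-1,0],[0,-1,0]],"twist":[0,0,0,0,0,0,0,0,0,0]}' >/dev/null
python3 -m pendant '{"linear":[[0,-1,0],[0,-0.9,0],[0,-0.7,0],[0,-0.4,0],[0,0,0],[0,0,0]],"twist":[0,0,0,0,0,0]}' >/dev/null
python3 - <<'E'
from h import *
snap('top','t9')
a=cv2.imread('pics/t9.png')[135:240,100:240]
cv2.imwrite('pics/t9b.png',cv2.resize(a,None,fx=5,fy=5,interpolation=cv2.INTER_CUBIC))
E
python3 pose.py
```

```text
t 36.98 mm [ 559.81 -155.44  226.51] yaw -29.978137083114852 gap 60.0 F [ 0.01 -1.03  0.11] q7 -0.02108981960533447
```

View pics/t9b.png

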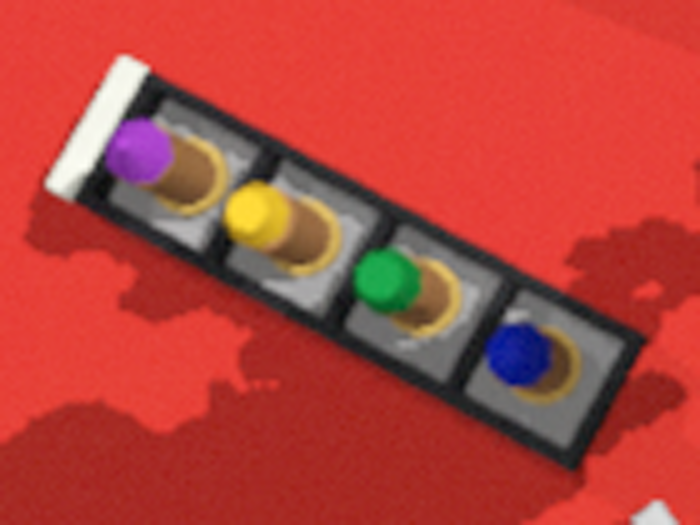

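From the white end the order is violet (140,152), yellow (257,215), green (387,280), blue (518,354), all upright. I'll check the positions numerically.

```bash
python3 - <<'E'
from h import *
np.set_printoptions(precision=1,suppress=True)
org=np.array([.5243,.1653]);y=np.array([np.cos(np.radians(60.4)),np.sin(np.radians(60.4))]);x=np.array([y[1],-y[0]])
for n,t,f in (('violet',(140,152),(188,176)),('yellow',(257,215),(303,237)),('green',(387,280),(425,297)),('blue',(518,354),(543,364))):
    for p,z in ((t,.082),(f,.014)):
        w=world('top','t9',[(100+p[0]/5,135+p[1]/5)],z)[0,:2]-org; print(n,z,'rack x,y mm',1e3*np.array([w@x,w@y]))
E
```

```text
violet 0.082 rack x,y mm [ 0.3 80.5]
violet 0.014 rack x,y mm [-0.  84.2]
yellow 0.082 rack x,y mm [ 0.1 28. ]
yellow 0.014 rack x,y mm [ 0.2 28.3]
green 0.082 rack x,y mm [  1.7 -28.9]
green 0.014 rack x,y mm [  2.1 -29.4]
blue 0.082 rack x,y mm [  0.4 -87.1]
blue 0.014 rack x,y mm [  0.7 -86.6]
```

```bash
python3 -c "
from cell import arm
print(arm.sign_off())"
```

```text
the job is handed in; nothing more can be done
None
```

All four stones now stand in the black rack in reverse order: violet at the white end, then yellow, green, and blue at the far end. I handed the job in at about 37 s of robot time, well inside the 102 s limit; the hand-in gives no verdict.

- **Position:** the last top view puts every foot within about 3 mm of its pocket centre, against 14 mm allowed.
- **Upright and released:** all four look upright, and the gripper was open and well away from them. Violet read about 3.7 mm between top and foot, a lean of roughly 0.05 rad against the 0.12 allowed. I put that down to reading its pointed tip in the picture.
- **Disagreements:** the wrist camera put the stones about 4 mm farther out in x than the top camera (about 8 mm for violet in its first reading), so I aimed in between.
- **Touchdown:** the force reading hardly showed the feet meeting the pocket floors. For green, yellow and violet I judged it by the height no longer dropping. For blue the height had nearly stopped at the level I expected.

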